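# Hold a bread roll over the side plate with kitchen tongs

### The job

Pick up the steel kitchen tongs from the counter, close them on the round bread roll on the wooden board, lift it and carry it over to the side plate. Touch the roll with the tongs only, and leave the plate and everything else where they stand. Finish while still holding: the roll stays clamped in the tongs, still, about a hand's width above the middle of the plate; do not put it down or let go.

Things in the scene. Friction and masses are not known exactly. Their poses are not given: they have to be found in the camera images.
- tongs: steel kitchen tongs, 256 mm long, 24 mm tall, 120 g, lying with both arms flat side by side on the counter (they open sideways). Origin: underside, on the centreline, at the grip place (near the centre of mass). x to the tips, z up; tail at x = -121 mm, cupped heads x = 95 to 135 mm. Strictly the +y arm with the hinge: its x turns off the centreline towards -y by half the joint value as they close
- tongs_grip (a point): where to squeeze, on the centreline, 12 mm above the underside, over the origin. Flat outer faces for fingers run 25 mm either way along x, arms 5 mm thick. Width over both arms here: 56 mm open, 36 mm closed on the round roll, 28 mm shut. At 50 mm the spring holds the tongs between the fingers, and the heads are still 74 mm apart at their narrowest: enough to go over the roll
- tongs_hinge (a point): hinge, 100 mm behind the grip place on the centreline, 12 mm above the underside
- tongs_arm (a joint): closing angle between the arms: 0 open (at rest), about 0.2 closed on the round roll, 0.28 shut. A spring opens them: at the grip place it pushes about 3.5 N on each finger when open, 5.5 N when closed on the roll
- tongs_tips (a point): point midway between the two cupped heads of the open tongs, 115 mm ahead of the grip place on the centreline, 12 mm above the underside: the round roll's axis should be here when they close
- roll: round bread roll, 52 mm across with upright sides from 6 to 24 mm up, domed top, 39 mm tall, 50 g, on the wooden board. Origin at the centre of its underside
- roll_center (a point): point on the round roll's axis, 18 mm above its underside
- board: wooden board, fixed, 170 mm (x) by 220 mm (y), 18 mm thick, origin at the centre of its underside. The two rolls stand on it side by side along its y, 55 mm either side of its middle, either one on either side; its x points away from the robot. Board and plate may be on either side of the table
- plate: white side plate, 170 mm across, 16 mm tall, origin at the centre of its underside; stays where it is
- long_roll: long bread roll, 106 mm (along its x) by 36 mm, 31 mm tall, beside the round roll; stays where it is
- salt: steel shaker, 42 mm across, 72 mm tall; bystander
- pepper: steel shaker with dark cap, 42 mm across, 72 mm tall; bystander
- mug: white mug, 80 mm across, 90 mm tall; bystander
- jar: glass jar, 72 mm across, 100 mm tall; bystander
- bowl: small white bowl, 110 mm across, 45 mm tall; bystander
- coaster: cork coaster, 90 mm across, 8 mm thick; bystander
Mind the look-alikes: they are no part of the job. Of the things that look like the roll, the middle-sized one is meant.

How it is judged:
By the outcome, as a careful person would: the job done as asked, in the order asked, and still so for the second after the job is handed in, while the arm keeps its last pose, push and grip.
It also fails if it takes over 45 s, if anything falls off the work surface, if the arm or the gripper's body presses on something with over 40 N, if the wrist force passes 120 N, or if a joint passes its speed limit or range.

### The arm

A 7-joint arm with a two-finger parallel gripper is mounted at the origin on the work surface. World frame = base frame: x ahead of the robot, y to its left, z up, the work surface at z = 0. Lengths are in mm, angles in rad, forces in N, time in s.
With the tool pointing down it reaches from about 425 to 875 mm from the base axis. Payload 8.4 kg.
Tool frame: the origin (TCP) lies between the finger pads; the fingertips stand manip.tip_reach ahead of it and the grasp point (between the pads) lies 11 mm behind it (manip.tip_reach is the distance from the TCP to the fingertips, in mm); z points along the fingers, y is the line along which they close (so a half turn about z gives the same grasp; the last joint's range is limited). The gripper opens to 85 mm and grips with 20 to 120 N. Pads are 22 mm wide; open, the fingers measure 114 mm over their backs; the gripper's body (76 mm by 85 mm) begins 54 mm behind the grasp point. The pads swing forward as they close: fully open they stand 13 mm farther back than shut.
Start: joints at [1.077, 0.333, 0.04, 1.465, -0.013, 1.343, -0.059], TCP at [249.981, -599.978, 239.308] pointing down, gripper open.
Joint ranges: [-2.58, 2.58], [-0.38, 2.09], [-1.3, 1.39], [0.25, 2.4], [-1.5, 4.64], [0.08, 2.09], [-2.65, 2.65]. Speed limits (rad/s): [2.22, 2.22, 2.79, 2.79, 3.14, 3.14, 3.14].

### API

Orientations are given as [roll, pitch, yaw] about the fixed x, y, z axes, in that order (R = Rz(yaw) Ry(pitch) Rx(roll)).
In Python, from workcell import manip, grip, solver, grab_frame, camera_model, order, monitor gives the robot as it stands. Calls block until the motion is done:
- manip.move_to(position, orientation): joint-space move of the TCP to a pose.
- manip.move_linear(position, ori=None, vel=150, guard=None): straight line of the TCP; ori=None keeps the orientation; vel is the mean speed in mm/s. With guard (N) it stops when the force on the tool has changed by that much, and returns True; else False.
- manip.movej(angles): joint-space move.
- grip(opening, effort=None): finger opening in mm; effort is the grip in N (None keeps the last); returns when the fingers have stopped.
- manip.hold(seconds).
- solver.ik(position, orientation): joint angles nearest the present ones, or None.
- grab_frame(name): name is "scene" or "top" or "wrist"; returns the picture (480x640x3 uint8, red, green, blue); there is no depth.
- camera_model(name): a dict with "fovy" (degrees; the focal length in pixels is half the picture's height over the tangent of half this angle, whatever the lens; pixels are square), "cx", "cy" (the principal point, pixels), "k1" (the pictures are not rectified: a ray, as slopes to the right and down, at radius r is drawn at 1 + k1 r^2 times it, then the intrinsics apply), "R" (3x3) and "t" (3): a world point X has camera coordinates R X + t; the wrist camera has in their place "mount" (4x4, takes a point from camera to tool coordinates, whose origin is the TCP and whose axes are the flange's). Camera axes: x right, y down, z forward; pixel columns grow to the right and rows downward; lengths in mm; the calibration is good to about 2 mm. A picture is of the moment at which its call begins: read the wrist's pose just before it. camera_model takes no time and is no camera call.
A pose or a line that the arm cannot do raises manip.Unreachable and nothing moves.
- order.job_done(): hands the job in; it is judged then, once.
Readings, each from a call of its own:
- monitor.current_time_s(): time.
- monitor.current_qpos(): joint angles.
- monitor.current_joint_vel(): joint speeds.
- monitor.current_tau(): joint torques, N m.
- monitor.current_tool_pos(): TCP position.
- monitor.current_tool_rot(): TCP orientation.
- monitor.current_force(): force on the tool from outside, world axes, zero at the start.
- monitor.current_ft_torque(): the same for the moment, N m.
- monitor.current_grip_width(): finger opening in mm.
- monitor.current_finger_force(): force on a finger pad.
Only numpy, scipy, OpenCV 4.12 (cv2) and the standard library are available. Lean on these libraries where they do the work, as an engineer would, in place of code of your own. Each camera call takes 0.05 s, during which the arm holds its last target. There are 200 camera calls.

## Working session

There is one attempt and no reset: what is moved stays moved. The work goes in short steps, each a Python script; the robot and the scene stay as the last script left them, time stands still between calls to the robot, and variables do not carry over. Pictures are saved under pics/ and viewed, at most 12 in all, crops included, and the job is handed in when it is done.

```bash
mkdir -p pics; ls; python3 - <<'E'
from workcell import manip, grip, solver, grab_frame, camera_model, order, monitor
import cv2
for n in("scene","top"):
    cv2.imwrite(f"pics/{n}0.png",grab_frame(n)[:,:,::-1]); print(camera_model(n))
print(camera_model("wrist"),manip.tip_reach,monitor.current_tool_rot(),monitor.current_time_s())
E
```

```text
pics
{'fovy': 46.045730813260136, 'cx': 310.46785052226153, 'cy': 240.64906798739852, 'k1': -0.10646123241219078, 'R': array([[ 0.15842278,  0.98735762,  0.00521015],
       [ 0.75441959, -0.11763997, -0.64576461],
       [-0.63698769,  0.10623447, -0.76351878]]), 't': array([-107.1903832 , -385.12507127, 1876.87795946])}
{'fovy': 54.72506330801039, 'cx': 306.09505905763285, 'cy': 236.36384140984495, 'k1': -0.036864918609820975, 'R': array([[ 0.0068165 , -0.99956098,  0.02883359],
       [-0.99810566, -0.00856401, -0.06092407],
       [ 0.06114425, -0.02836368, -0.99772586]]), 't': array([ -21.69581739,  554.81092155, 1097.21167954])}
{'fovy': 60.742290309952075, 'cx': 318.24008542280615, 'cy': 230.9832987231085, 'k1': 0.015410855179548481, 'mount': array([[-1.16161441e-04, -9.52630456e-01, -3.04130236e-01,
         7.78111046e+01],
       [ 9.99999971e-01, -1.75478385e-04,  1.67706497e-04,
         1.47060872e-01],
       [-2.13130600e-04, -3.04130208e-01,  9.52630448e-01,
        -1.34244328e+02],
       [ 0.00000000e+00,  0.00000000e+00,  0.00000000e+00,
         1.00000000e+00]])} 8.0 [-3.14012157e+00  6.29544999e-05  3.94803318e-01] 0.1
```

View pics/top0.png

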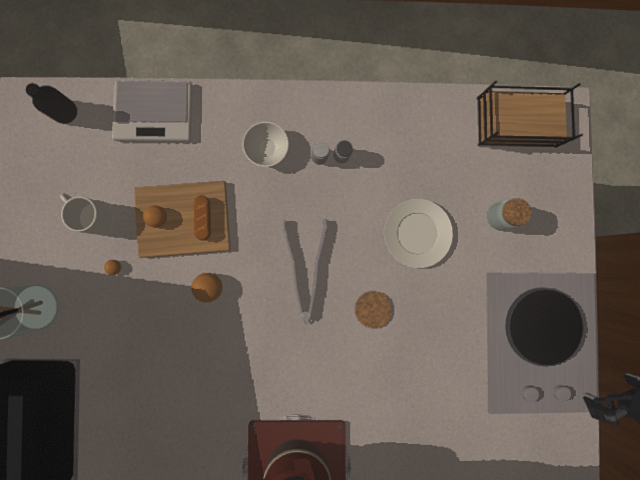

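View pics/scene0.png

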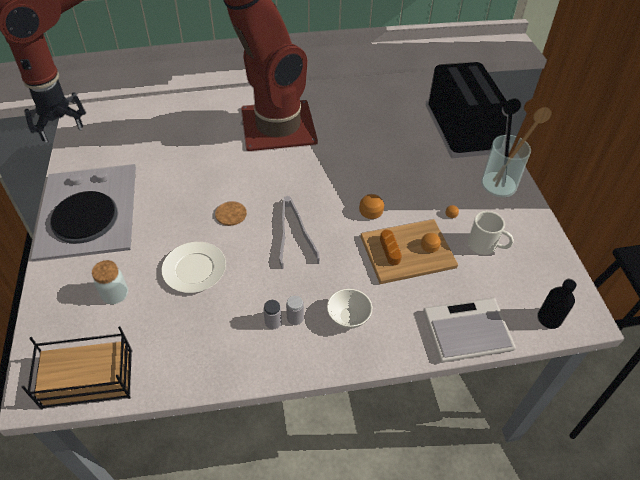

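Top view: the tongs' hinge is at about (307,318), with tips at (289,222) and (326,221). The round roll is on the board at (154,216), beside the long roll at (202,217). The plate is at (418,234). The balls at (206,288) and (112,267) are decoys. The next step is an enlarged crop and a back-projection helper.

```bash
cat > h.py <<'E'
from workcell import manip, grip, solver, grab_frame, camera_model, order, monitor
import cv2, numpy as np
from scipy.spatial.transform import Rotation as Ro
def cam(n):
    c=camera_model(n)
    if "mount" in c:
        T=np.eye(4);T[:3,:3]=Ro.from_euler("xyz",monitor.current_tool_rot()).as_matrix();T[:3,3]=monitor.current_tool_pos()
        M=np.linalg.inv(T@c["mount"]);c["R"],c["t"]=M[:3,:3],M[:3,3]
    return c
def back(c,uv,z):
    f=240/np.tan(np.radians(c["fovy"])/2)
    d=(np.array(uv,float)-[c["cx"],c["cy"]])/f; s=d.copy()
    for _ in range(20): s=d/(1+c["k1"]*(s@s))
    C=-c["R"].T@c["t"]; r=c["R"].T@np.append(s,1)
    return C+r*(z-C[2])/r[2]
def proj(c,X):
    f=240/np.tan(np.radians(c["fovy"])/2)
    p=c["R"]@np.array(X,float)+c["t"]; s=p[:2]/p[2]
    return s*(1+c["k1"]*(s@s))*f+[c["cx"],c["cy"]]
E
python3 - <<'E'
from h import *
im=cv2.imread("pics/top0.png")
a=cv2.resize(im[170:330,130:340],None,fx=3.75,fy=3.75,interpolation=cv2.INTER_CUBIC)
cv2.imwrite("pics/crop.png",a)
c=cam("top")
for n,uv,z in [("hinge",(307,318),24),("tipL",(289,222),24),("tipR",(326,221),24),("roll",(154,216),42),("long",(202,217),35),("plate",(418,234),16)]+[("b",p,18) for p in((136,188),(226,181),(230,250),(139,258))]: print(n,back(c,uv,z).round(1))
E
```

```text
hinge [361.1 -20.7  24. ]
tipL [588.6  23.9  24. ]
tipR [591.8 -64.7  24. ]
roll [598.2 340.1  42. ]
long [597.5 229.1  35. ]
plate [ 563.1 -289.3   16. ]
b [667.9 392.5  18. ]
b [687.  176.7  18. ]
b [520.7 164.2  18. ]
b [499.9 380.3  18. ]
```

View pics/crop.png

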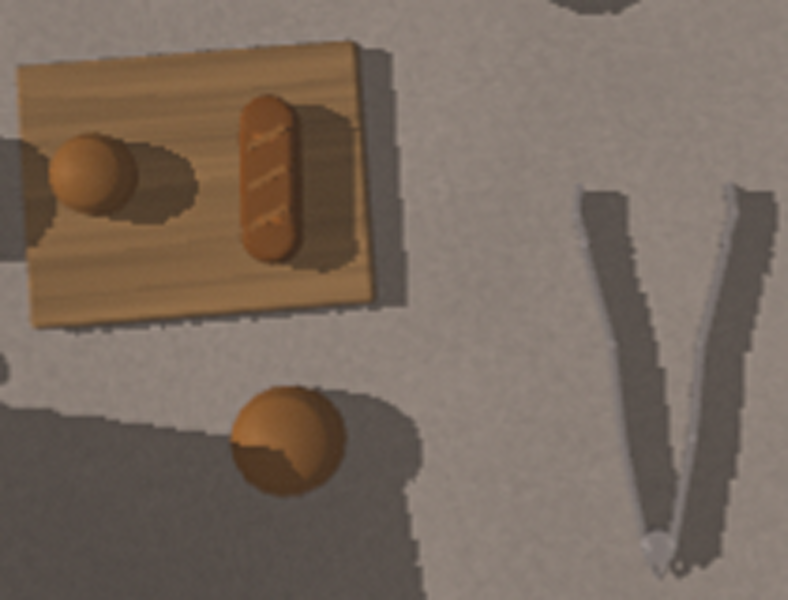

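```bash
python3 - <<'E'
from h import *
c=cam("top")
s=lambda x,y:(130+x/3.75-.37,170+y/3.75-.37)
tail=back(c,s(660,575),20);h=back(c,s(657,547),24)
L=back(c,s(580,188),24);R=back(c,s(733,187),24);m=(L+R)/2
yaw=np.arctan2(*(m-h)[1::-1]);u=np.array([np.cos(yaw),np.sin(yaw)])
print(tail,h,L,R,"len",np.linalg.norm((m-tail)[:2]),np.linalg.norm((m-h)[:2]),"expect 256,235","yaw",yaw)
g=(m[:2]-135*u+h[:2]+100*u)/2; print("grip",g)
manip.move_to([*(g-30*u),250],[np.pi,0,yaw])
print(monitor.current_time_s(),manip.tip_reach,monitor.current_tool_pos())
cw=cam("wrist");im=grab_frame("wrist")[:,:,::-1].copy()
n=np.array([-u[1],u[0]])
for x,y in((0,0),(-100,0),(115,0),(135,45),(135,-45),(0,28),(0,-28)):
    p=proj(cw,[*(g+x*u+y*n),24]);cv2.circle(im,tuple(int(round(v)) for v in p),2,(0,0,255),-1)
cv2.imwrite("pics/w1.png",im)
E
```

```text
[348.89774295 -17.64501144  20.        ] [366.93260513 -15.5160428   24.        ] [593.86066739  35.17487995  24.        ] [595.44142654 -62.51781301  24.        ] len 245.78542571090264 227.72591247695613 expect 256,235 yaw 0.008100072696552071
grip [463.29240014 -14.73550439]
2.2917 8.0 [433.46140594 -15.74046417 250.02078787]
```

View pics/w1.png

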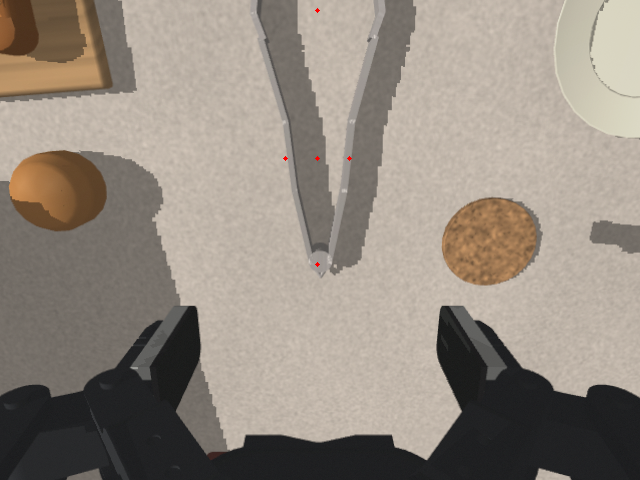

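Wrist view: the hinge is at (319,264), and the flats run between kinks at rows ~122 and ~189. Their left outer edges are (286,122) to (298,189), and the right ones (353,122) to (346,189). The predicted grip point fits to within 3 px. I'll refine it from these points and then grasp.

```bash
python3 - <<'E'
from h import *
cw=cam("wrist")
for n,p in dict(hinge=(319.5,263),l25=(286,122),r25=(353,122),l_25=(298,189),r_25=(346.5,189)).items(): print(n,back(cw,p,24).round(1))
h=back(cw,(319.5,263),24)[:2]
m=(back(cw,(286,122),24)+back(cw,(353,122),24))[:2]/2
yaw=np.arctan2(*(m-h)[::-1]);u=np.array([np.cos(yaw),np.sin(yaw)]);g=(h+100*u+m-25*u)/2
print(yaw,g,np.linalg.norm(m-h),"expect 125")
o=[np.pi,0,yaw]; grip(85)
manip.move_to([*g,60],o)
print(manip.move_linear([*g,11],vel=80,guard=8),monitor.current_tool_pos(),monitor.current_force())
grip(50,20)
print(monitor.current_grip_width(),monitor.current_finger_force(),manip.tip_reach)
p=monitor.current_tool_pos()
manip.move_linear([p[0],p[1],150],vel=120); manip.hold(.3)
print(monitor.current_grip_width(),monitor.current_finger_force(),monitor.current_force(),monitor.current_time_s())
np.save("grasp.npy",[*g,yaw,p[2]])
im=grab_frame("wrist")[:,:,::-1]; cv2.imwrite("pics/w2.png",im)
E
```

```text
hinge [364.5 -17.6  24. ]
l25 [493.4  11.9  24. ]
r25 [493.8 -45.1  24. ]
l_25 [435.6   2.2  24. ]
r_25 [435.9 -41.2  24. ]
0.007724757081510322 [466.57923414 -16.81374275] 129.06839169398123 expect 125
False [466.80289811 -16.70886778  11.18444804] [ 0.85277772 -0.72429957 -0.330064  ]
50.197944779824056 6.543983943702187 8.0
50.378490696004015 3.7834349110198673 [ 0.17552251  0.28302615 -0.89600998] 6.1583
```

View pics/w2.png

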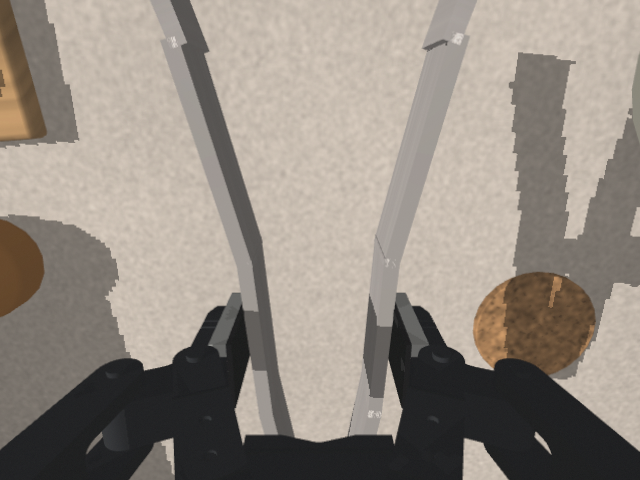

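The tongs hang level between the fingers at 50 mm. The +25 kinks are near (262,238) and (385,262), and the head joints at (168,42) and (463,38). Now I'll go and look at the roll from above, between the arms.

```bash
python3 - <<'E'
from h import *
cw=cam("wrist")
T=np.array(monitor.current_tool_pos());yaw=monitor.current_tool_rot()[2]
for p in((168,42),(463,38)):
    X=back(cw,p,T[2]-11.2+24)-T; print("head joint in tool frame",Ro.from_euler('z',-yaw).apply(X).round(1))
o=[np.pi,0,0.05]
manip.move_linear([466,-17,250],vel=150)
manip.move_linear([505,335,250],o,vel=180)
manip.hold(.3)
print(monitor.current_grip_width(),monitor.current_finger_force(),monitor.current_time_s(),monitor.current_tool_pos(),monitor.current_tool_rot())
im=grab_frame("wrist")[:,:,::-1]; cv2.imwrite("pics/w3.png",im)
E
```

```text
head joint in tool frame [92.7 40.5 12.8]
head joint in tool frame [ 93.7 -39.1  12.8]
50.12757995758226 3.783762570528779 9.4417 [505.09448184 334.75851009 250.08932518] [ 3.14147763e+00 -2.07755111e-04  4.96752786e-02]
```

View pics/w3.png

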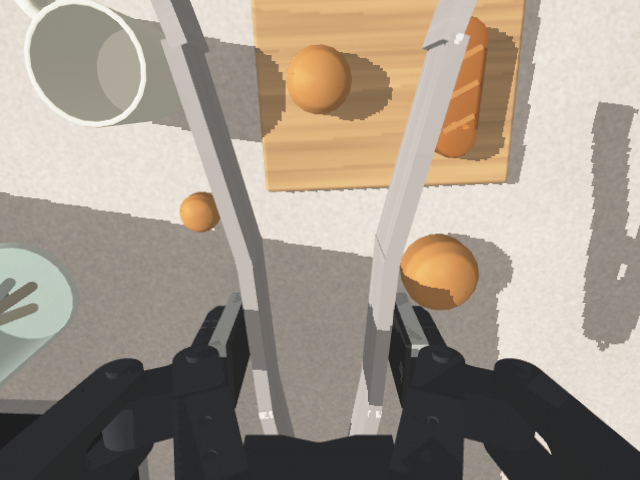

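The wrist view shows the roll between the arms, outline 286–351 by 45–113, centre about (318.5,79). The board's front edge runs from (268,191) to (506,181). The decoys and mug are clear of the path.

```bash
python3 - <<'E'
from h import *
cw=cam("wrist")
for z in(36,42): print(back(cw,(318.5,79),z).round(1))
print("width",back(cw,(286,79),38)[1]-back(cw,(351,79),38)[1])
print(back(cw,(268,191),18),back(cw,(506,181),18))
r=back(cw,(318.5,79),39)[:2]
yaw=.05;u=np.array([np.cos(yaw),np.sin(yaw)]);n=np.array([-u[1],u[0]])
g=r-114*u
print("roll",r,"grip",g)
np.save("roll.npy",[*r,yaw])
manip.move_linear([*g,110],vel=120)
manip.hold(.3)
print(monitor.current_time_s(),monitor.current_grip_width(),monitor.current_finger_force())
c=cam("scene");im=grab_frame("scene")[:,:,::-1]
cv2.imwrite("pics/s2.png",cv2.resize(im[150:300,340:520],None,fx=4,fy=4,interpolation=cv2.INTER_CUBIC))
im=grab_frame("top")[:,:,::-1]
cv2.imwrite("pics/t2.png",cv2.resize(im[160:310,80:260],None,fx=4,fy=4,interpolation=cv2.INTER_CUBIC))
E
```

```text
[598.8 339.   36. ]
[598.5 339.   42. ]
width 51.4216022036731
[502.01965953 380.15672186  18.        ] [521.68242259 165.97019022  18.        ]
roll [598.67302062 338.99083481] grip [484.81549093 333.29320951]
11.1167 50.028783033463704 3.7837451772065833
```

View pics/s2.png

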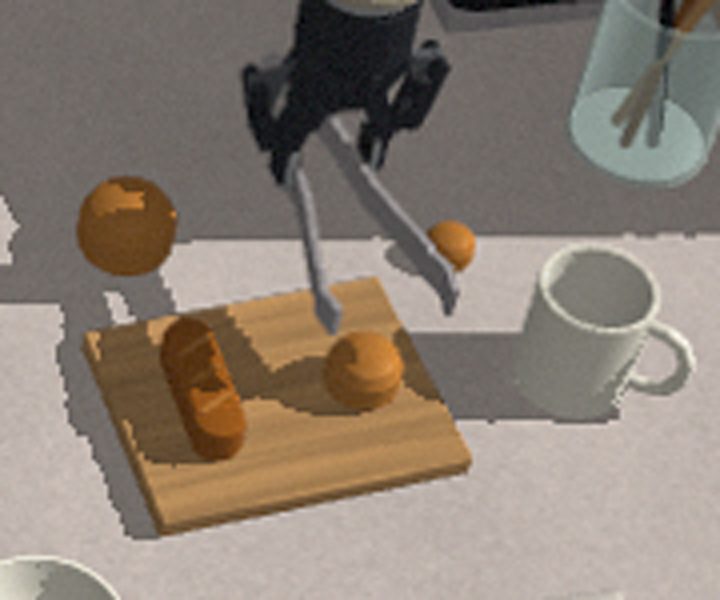

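View pics/t2.png

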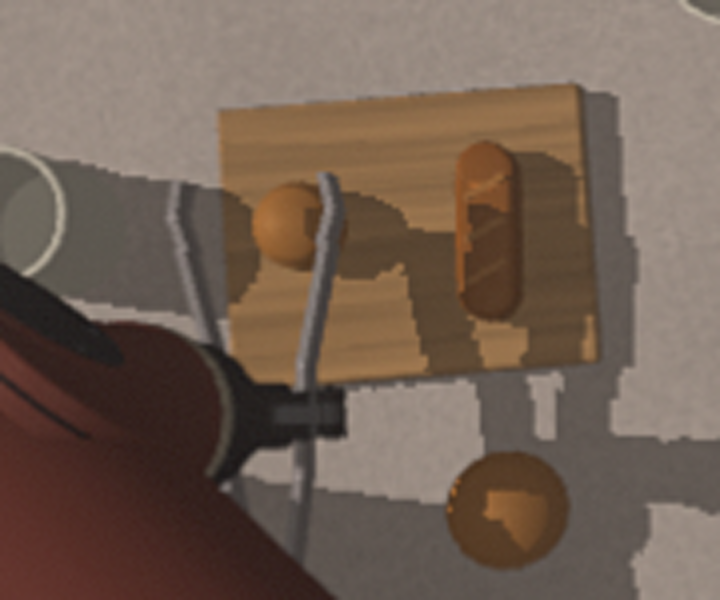

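Top view: the head ends are at crop (178,186) and (326,178), above the board. The parallax is due to their height. I'll check them in 3-D against the roll, descend, and close.

```bash
python3 - <<'E'
from h import *
c=cam("top");r=np.load("roll.npy");yaw=r[2];u=np.array([np.cos(yaw),np.sin(yaw)]);n=np.array([-u[1],u[0]])
for p in((178,186),(326,178)):
    X=back(c,(80+p[0]/4-.4,160+p[1]/4-.4),122.8)[:2]; print("tip rel roll x,y",((X-r[:2])@u).round(1),((X-r[:2])@n).round(1))
X=monitor.current_tool_pos()
a=manip.move_linear([X[0],X[1],11.2+24],vel=60,guard=5)
print(a,monitor.current_tool_pos(),monitor.current_force(),monitor.current_grip_width(),monitor.current_finger_force(),monitor.current_time_s())
im=grab_frame("scene")[:,:,::-1]
cv2.imwrite("pics/s3.png",cv2.resize(im[150:300,340:520],None,fx=4,fy=4,interpolation=cv2.INTER_CUBIC))
E
```

```text
tip rel roll x,y 14.4 41.8
tip rel roll x,y 15.4 -38.6
False [485.12660696 333.49295922  35.61697288] [-0.17414781  0.25973597 -1.30912652] 49.763616030862536 3.783962666639127 12.6167
```

View pics/s3.png

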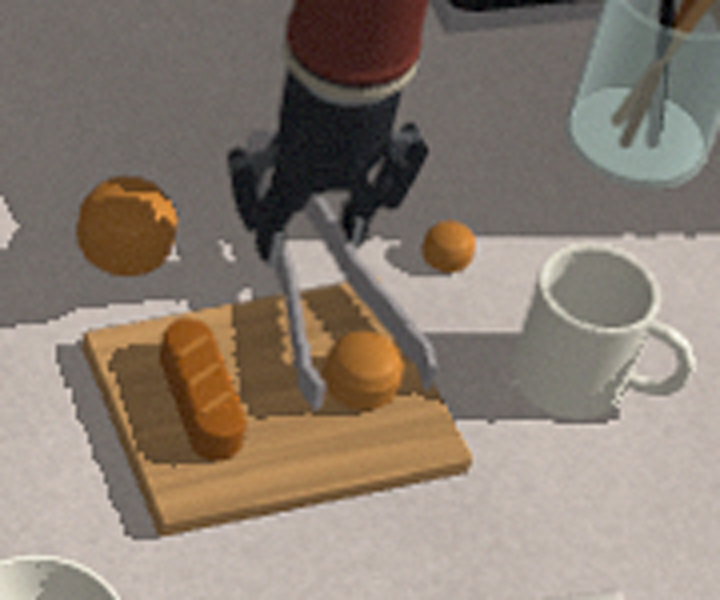

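The heads straddle the roll at crop (315,395) and (430,375). Both measurements put the tips about 4 mm short, so I'll nudge forward 3 mm and across −1.5 mm, then close and lift.

```bash
python3 - <<'E'
from h import *
yaw=.05;u=np.array([np.cos(yaw),np.sin(yaw)]);n=np.array([-u[1],u[0]])
X=np.array(monitor.current_tool_pos());q=X[:2]+3*u-1.5*n
manip.move_linear([*q,X[2]],vel=30)
grip(28,30); manip.hold(.3)
print("closed",monitor.current_grip_width(),monitor.current_finger_force(),monitor.current_force())
manip.move_linear([*q,70],vel=40); manip.hold(.3)
print("lift",monitor.current_grip_width(),monitor.current_finger_force(),monitor.current_force(),monitor.current_time_s())
im=grab_frame("scene")[:,:,::-1]
cv2.imwrite("pics/s4.png",cv2.resize(im[150:300,340:520],None,fx=4,fy=4,interpolation=cv2.INTER_CUBIC))
E
```

```text
closed 35.636041013118145 30.826410055160522 [-1.14365834 -0.22398226 -1.05122766]
lift 35.932436778211375 30.840561389923096 [-0.36133561  0.25885021 -1.86896193] 14.8083
```

View pics/s4.png

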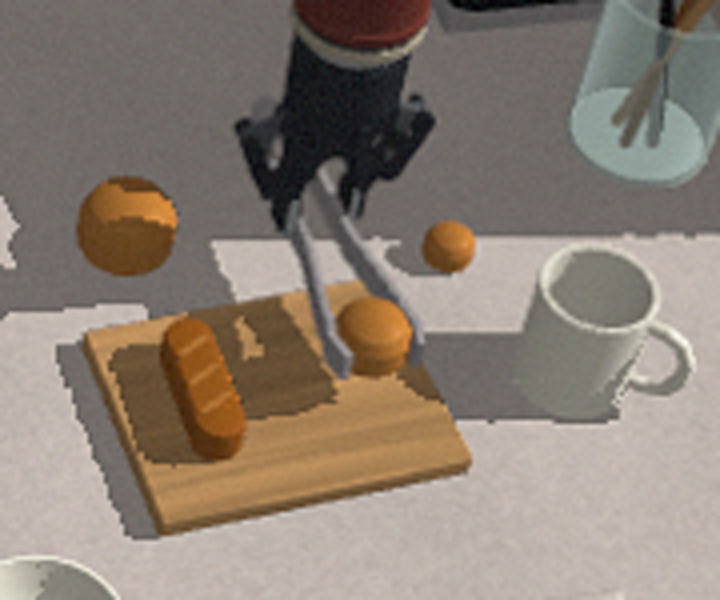

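The roll is off the board, clamped in the heads at crop (375,335), with the width steady at 36 mm. Next I'll fit the plate centre from the first top picture and carry it over.

```bash
python3 - <<'E'
from h import *
im=cv2.imread("pics/top0.png");hsv=cv2.cvtColor(im,cv2.COLOR_BGR2HSV)
b=im[180:290,370:470].astype(int);m=np.uint8((b.min(2)>150)*255)
ct=max(cv2.findContours(m,0,2)[0],key=cv2.contourArea);(x,y),ax,_=cv2.fitEllipse(cv2.convexHull(ct))
c=cam("top");P=back(c,(x+370,y+180),15);d=np.linalg.norm(back(c,(x+370+np.mean(ax)/2,y+180),15)-P)*2
print("plate",P,"dia",d)
assert abs(d-170)<10 and np.linalg.norm(P[:2]-[563,-289])<8
X=np.array(monitor.current_tool_pos());q=P[:2]-[115.5,0]
manip.move_linear([X[0],X[1],200],vel=120)
manip.move_linear([*q,200],[np.pi,0,0],vel=180)
manip.move_linear([*q,114],vel=80); manip.hold(1)
print(monitor.current_grip_width(),monitor.current_finger_force(),monitor.current_force(),monitor.current_tool_pos(),monitor.current_time_s())
a=grab_frame("scene")[150:350,100:350,::-1];t=grab_frame("top")[150:350,330:530,::-1]
cv2.imwrite("pics/f.png",np.hstack([cv2.resize(v,None,fx=1.75,fy=1.75,interpolation=cv2.INTER_CUBIC) for v in(a,t)]))
E
```

```text
plate [ 564.82561037 -343.06438035   15.        ] dia 90.39668603285621Traceback (most recent call last):
  File "<stdin>", line 7, in <module>
AssertionError
```

The threshold picked up the counter, and the check stopped it before any motion. I'll use the outline I read by eye (384–453, 199–268) with the size check.

```bash
python3 - <<'E'
from h import *
c=cam("top");P=back(c,(418.3,233.7),15)
d=[np.linalg.norm(back(c,p,15)-back(c,q,15)) for p,q in(((384,234),(453,234)),((418,199),(418,268)))]
print("plate",P,"dia",d); assert all(abs(v-170)<10 for v in d)
X=np.array(monitor.current_tool_pos());q=P[:2]-[115.5,0]
manip.move_linear([X[0],X[1],200],vel=120)
manip.move_linear([*q,200],[np.pi,0,0],vel=180)
manip.move_linear([*q,114],vel=80); manip.hold(1)
print(monitor.current_grip_width(),monitor.current_finger_force(),monitor.current_force(),monitor.current_tool_pos(),monitor.current_time_s())
a=grab_frame("scene")[150:350,100:350,::-1];t=grab_frame("top")[150:350,330:530,::-1]
cv2.imwrite("pics/f.png",np.hstack([cv2.resize(v,None,fx=1.75,fy=1.75,interpolation=cv2.INTER_CUBIC) for v in(a,t)]))
E
```

```text
plate [ 563.92766086 -290.32489062   15.        ] dia [np.float64(169.77674322684277), np.float64(168.18194532512695)]
35.25673978710472 30.835148692131042 [ 0.47904407  0.52797095 -2.18975382] [ 448.43312575 -290.33357269  113.99349281] 21.9333
```

View pics/f.png

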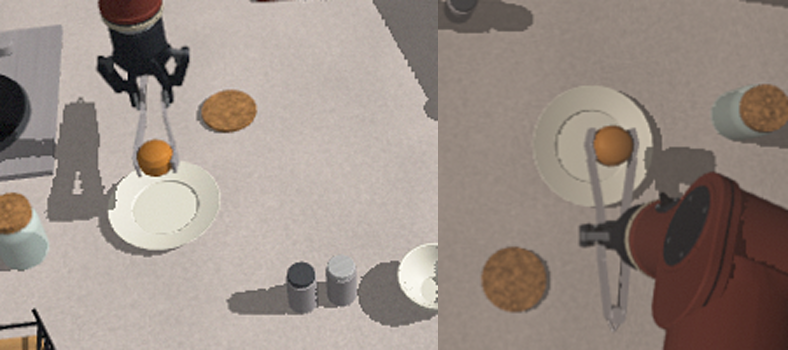

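The roll is still clamped, at crop (613,145) in the top view with the plate below. I'll check its position with parallax removed, then hand in.

```bash
python3 - <<'E'
from h import *
r=back(cam("top"),(430.0,232.6),118);e=r[:2]-[563.9,-290.3];print("roll",r,"offset",e,monitor.current_joint_vel())
if np.linalg.norm(e)<15:
    X=monitor.current_tool_pos()
    if np.linalg.norm(e)>4: manip.move_linear([X[0]-e[0],X[1]-e[1],X[2]],vel=30)
    manip.hold(1);print(monitor.current_grip_width(),monitor.current_time_s());print(order.job_done())
E
```

```text
roll [ 559.46678781 -288.35486812  118.        ] offset [-4.43321219  1.94513188] [-7.02402192e-04 -5.85402358e-05  1.86351648e-04  1.24434648e-05
  6.00762592e-04 -1.88480258e-03 -2.69618012e-04]
35.79299278840256 23.3417
the job is handed in; nothing more can be done
None
```

The job is handed in at 23.3 s: the roll is clamped in the tongs and still, its underside about 80 mm above the middle of the plate, and I saw nothing else touched or moved.

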